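# Snap a stake into its holder and tug-test it

### The arm

A 6-joint arm with a two-finger parallel gripper is mounted at the origin on a cart in front of the work surface, level with it; the furniture and walls round the work are solid. World frame = base frame: x ahead of the robot, y to its left, z up, the work surface at z = 0. Lengths are in m, angles in degrees, forces in N, time in s.
With the tool pointing down it reaches from about 0.4 to 0.825 m from the base axis. Payload 7 kg.
Tool frame: the origin (TCP) lies midway between the tips of the shut fingers; the grasp point (between the pads) lies 19 mm behind it; z points along the fingers, y is the direction in which the jaws open and shut (so a half turn about z gives the same grasp; the last joint's range is limited). The gripper opens to 88 mm and grips with 3 to 60 N. Pads are 19 mm wide; open, the fingers measure 130 mm over their backs; the gripper's body (78 mm by 193 mm) begins 47 mm behind the grasp point.
Start: joints at [-49.899, 20.546, 0.682, 0, -70.136, -16.507], TCP at [0.27, -0.619, 0.227] pointing down, gripper open.
Joint ranges: [-176.03, 176.03], [-82.01, 121.73], [-58.28, 71.71], [-173.87, 95.51], [-174.79, -0.11], [-173.66, 173.66]. Speed limits (degrees/s): [136.94, 136.94, 172.46, 180, 180, 180].

### API

Orientations are given as [roll, pitch, yaw] about the fixed x, y, z axes, in that order (R = Rz(yaw) Ry(pitch) Rx(roll)).
In Python, from plant import sensors, cams, job gives the robot as it stands.
- The arm moves only by the tool move_arm, never from a script. Its argument "commands" is a list of rows, each a list of 7 numbers: the finger opening in cm, from 0 to 8.76, then the shift along the tool's x, y, z in cm, then the turn, a rotation vector about the tool's x, y, z in rad. In form: [[hand, x, y, z, wx, wy, wz], ...]. A call has exactly 8 rows; each row is the pose to reach, as a shift and turn from the pose commanded when the call began, along the tool's axes at that moment; what a row does not reach only later rows make up. A row lasts 1/8 s, in which the tool goes at most 62.5 mm and 10.7 degrees, less where a joint would pass 70% of its speed; a pose out of reach is approached as far as the arm can. A call with a gripper value outside its range is refused whole. The fingers move at their own pace and stop on an object; the grip force is fixed at half the most. Time passes only in rows, so rows that repeat a pose let the fingers close, or fill a call up. It gives the time, the measured TCP pose, the force and the opening at its end, in the units of the state.
- sensors.get_obs(): the state, without advancing time (a new reading comes with each control period).
- cams.snapshot(name): name is "side" or "top"; returns a dict with "frame" (480x640x3 uint8, red, green, blue), "camera_matrix" (3x3 intrinsics, pixels), "R" (3x3) and "t" (3): a world point X has camera coordinates R X + t. Camera axes: x right, y down, z forward; pixel columns grow to the right and rows downward; lengths in m; the calibration is good to about 2 mm. A picture is of the moment at which its call begins. There is no depth.
- job.close_job(): hands the job in, once; it reports no verdict.
The state is a dict: "clock": time; "joint_pos": joint angles; "qvel": joint speeds; "tau": joint torques, N m; "tool_pos": TCP position; "orientation": TCP orientation; "force": force on the tool from outside, world axes, zero at the start; "moment": the same for the moment, N m; "opening": finger opening in m.
Only numpy, scipy, OpenCV 4.12 (cv2) and the standard library are available. Lean on these libraries where they do the work, as an engineer would, in place of code of your own. Each camera call takes 0.05 s, during which the arm holds its last target.

### The job

Take the domed stake out of the wooden rack and press it straight down into the socket of the steel pull-test stand until it has snapped in and its collar bears firmly on the socket. Then, without letting go, prove that it is retained: pull it straight up with about 12 N, steadily for at least one and a half seconds, never with more than 20 N. Let go and leave it fully home in the socket; leave the flat-headed stake in the rack.

Things in the scene. Friction and masses are not known exactly. Their poses are not given: they have to be found in the camera images.
- domed_stake_stem (a point): Point on the axis of the dome-headed steel stake, at the middle of its round grip stem (18 mm diameter, from 20 mm below to 18 mm above this point); z up along the stake. Dome head: 26 mm diameter, top 35 mm above this point. Collar: 30 mm diameter, its top 20 mm and underside 24 mm below this point. Tip 60 mm below it.
- domed_stake: The whole domed stake, loose, 95 mm long, about 0.25 kg, upright in one of the rack's two holes; origin at the centre of its tip. Shank below the collar: 16 mm diameter, 36 mm long, with a snap groove near its end; the last 14 mm taper to an 8 mm tip.
- flat_stake_stem (a point): Stake like the other but with a flat cylindrical head (26 mm diameter, top 34 mm above this point); in the rack's other hole. Point at the middle of its stem. It stays there.
- rack: Fixed wooden block 60 x 160 x 45 mm (x, y, z), origin at the centre of its underside, with two 19 mm holes at y = -45 and +45 mm in which the stakes stand, collars on its top face. Which stake is in which hole varies.
- gauge_stand: Fixed dark steel foot 110 x 120 mm, 18 mm thick, origin at the centre of its underside; on it, between two 62 mm high posts at y = -42 and +42 mm, floats the steel socket block 58 x 58 x 46 mm, top face 71 mm above the bench.
- socket_mouth (a point): Centre of the round upright hole (17.4 mm diameter, 38 mm deep) in the socket block's top face. A stake that is home has its collar on this face, stem point 24 mm above. Spring balls in the bore snap into its groove: the last 14 mm of pushing in take up to about 14 N before the snap, which draws it home; snapped in, it withstands more than 20 N of pull. Short of the snap it is not held.
- gauge (a joint): Travel of the sprung socket block in m, positive up; 0 with the socket empty, about -0.0002 with the stake standing in it. It rises 1 mm for each 15 N of upward pull (beyond the stake's own weight) and sinks 1 mm for each 15 N of push (stops at 3 mm). 12 N reads 0.0008, finer than this reading is good for: go by the felt force.
There are look-alikes about, which are no part of the job. Leave any green look-alike of the domed_stake alone.

How it is judged (in metres and radians):
On the way, in this order (a step that is already met when the one before it is completed fails the run):
1. the domed stake is snapped fully home in the socket and bears down on it (gauge not lifted) (z of domed_stake_stem in the frame of socket_mouth below 0.0255 m and horizontal distance between domed_stake_stem and socket_mouth below 0.004 m and value of joint gauge below 0.0001 m), for 0.1 s.
2. gripped by the fingers, the seated stake is pulled up with 9 to 15 N for 1.5 s without drawing out (value of joint gauge between 0.0006 and 0.001 m and contact force between the fingers and domed_stake above 4 N and contact force between domed_stake and gauge_stand above 4 N and contact force between the fingers and gauge_stand below 2 N and z of domed_stake_stem in the frame of socket_mouth below 0.0255 m), for 1.5 s.
At the end, for the whole second after the job is handed in: The domed stake stands upright (within 0.06 rad) and still, snapped home in the socket (collar within 1.5 mm of the socket's face, axis within 4 mm), the gauge back at rest (-0.6 to +0.3 mm); the flat-headed stake is still in its hole (within 10 mm) (z of domed_stake_stem in the frame of socket_mouth below 0.0255 m and horizontal distance between domed_stake_stem and socket_mouth below 0.004 m and angle between domed_stake_stem's own z axis and vertical below 0.06 rad and linear speed of domed_stake below 0.01 m/s and value of joint gauge between -0.0006 and 0.0003 m and distance of flat_stake_stem from where it was at the start of the episode below 0.01 m); the robot touches nothing.
It fails at once if the socket is pulled up with more than 20 N (value of joint gauge above 0.00133 m).
It fails at once if the flat-headed stake is taken out of its hole (distance of flat_stake_stem from where it was at the start of the episode above 0.025 m).
It also fails if it takes over 69 s, if anything falls off the work surface, if the arm or the gripper's body presses on something with over 40 N, if the wrist force passes 120 N, or if a joint passes its speed limit or range.

## Working session

There is one attempt and no reset: what is moved stays moved. The work goes in short steps, Python scripts to look and compute and a tool call to move; the robot and the scene stay as the last step left them, time stands still between calls to the robot, and variables do not carry over. Pictures are saved under pics/ and viewed, and the job is handed in when it is done.

Besides the shell and the picture viewer there is one more tool, called after "Emit:" by a JSON object that holds its "method" and its "body", one argument or row to a line. move_arm: Moves the arm, as the interface text tells. Its arguments: {"type":"object","properties":{"commands":{"type":"array"}},"required":["commands"]}

```bash
ls; mkdir -p pics; python3 - <<'E'
from plant import sensors,cams
import cv2,json,numpy as np
for n in("side","top"):
    s=cams.snapshot(n); cv2.imwrite(f"pics/{n}0.png",s["frame"][:,:,::-1]); print(n,np.round(s["camera_matrix"],1).tolist(),np.round(s["R"],3).tolist(),np.round(s["t"],3).tolist())
print(sensors.get_obs())
E
```

```text
pics
side [[583.8, 0.0, 319.0], [0.0, 583.8, 230.9], [0.0, 0.0, 1.0]] [[1.0, -0.005, 0.018], [0.013, -0.48, -0.877], [0.013, 0.877, -0.48]] [-0.451, 0.031, 1.184]
top [[446.9, 0.0, 323.0], [0.0, 446.9, 247.1], [0.0, 0.0, 1.0]] [[0.006, -1.0, 0.011], [-0.994, -0.007, -0.106], [0.106, -0.01, -0.994]] [-0.091, 0.475, 1.003]
{'clock': 0.1, 'joint_pos': array([-4.99000006e+01,  2.05871265e+01,  6.40167953e-01, -1.93790310e-02,
       -7.01376630e+01, -1.65069169e+01]), 'qvel': array([-0.00541538, -0.05627496,  0.15632801, -0.0189424 , -0.02533981,
        0.04250498]), 'tau': array([-9.47032167e-04, -5.84159231e+01,  2.93752599e+01,  7.01544598e+00,
        1.01544600e-02, -5.07614857e-05]), 'tool_pos': array([ 0.2699664 , -0.61817763,  0.22572224]), 'orientation': array([ 1.79913689e+02, -6.57822645e-03, -1.56413510e+02]), 'force': array([0.83397222, 0.02830627, 0.0931881 ]), 'moment': array([ 0.04747677, -0.000538  , -0.03484528]), 'opening': 0.08757216753781204}
```

View pics/side0.png

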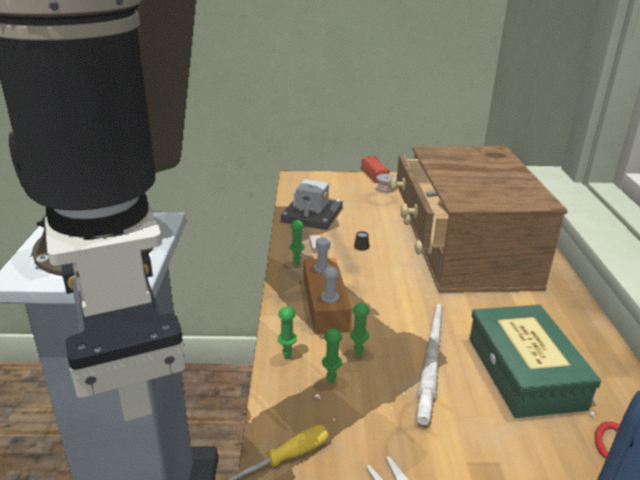

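View pics/top0.png

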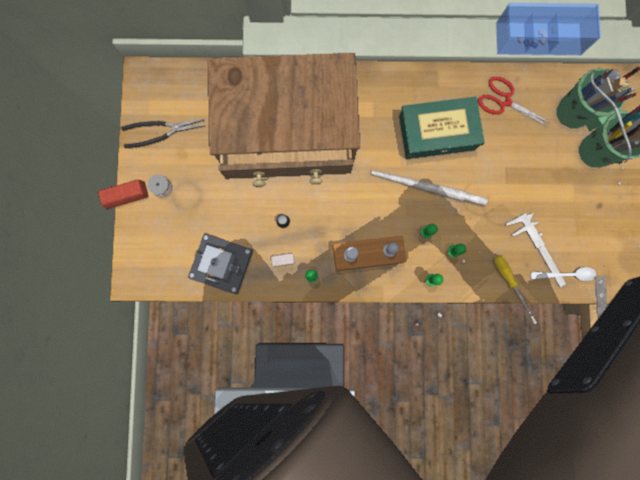

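```bash
python3 - <<'E'
import cv2,numpy as np
s=cv2.imread("pics/side0.png");t=cv2.imread("pics/top0.png")
cv2.imwrite("pics/c1.png",cv2.resize(s[225:365,270:390],None,fx=5,fy=4.2857*1.0,interpolation=3) if 0 else cv2.resize(s[225:345,270:400],None,fx=5,fy=5,interpolation=2))
cv2.imwrite("pics/c2.png",cv2.resize(s[170:235,275:350],None,fx=8,fy=8,interpolation=2))
cv2.imwrite("pics/c3.png",cv2.resize(t[225:305,180:260],None,fx=7,fy=7,interpolation=2))
cv2.imwrite("pics/c4.png",cv2.resize(t[220:290,300:420],None,fx=6,fy=6,interpolation=2))
E
```

```text
(no output)
```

View pics/c1.png

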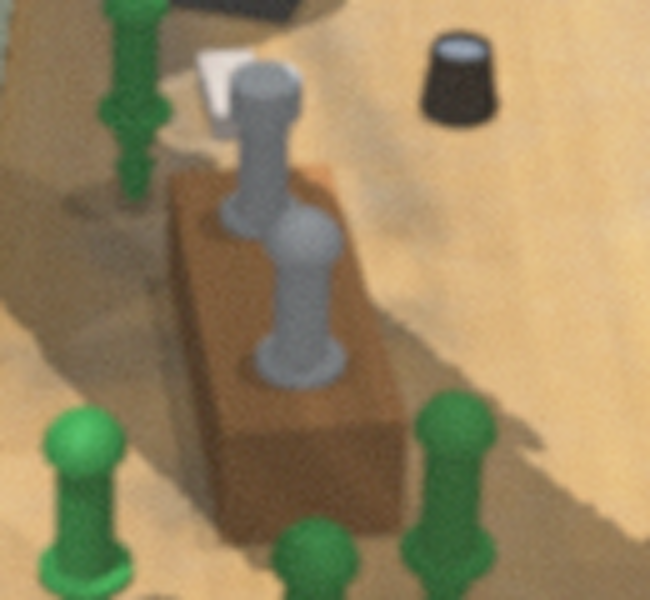

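View pics/c2.png

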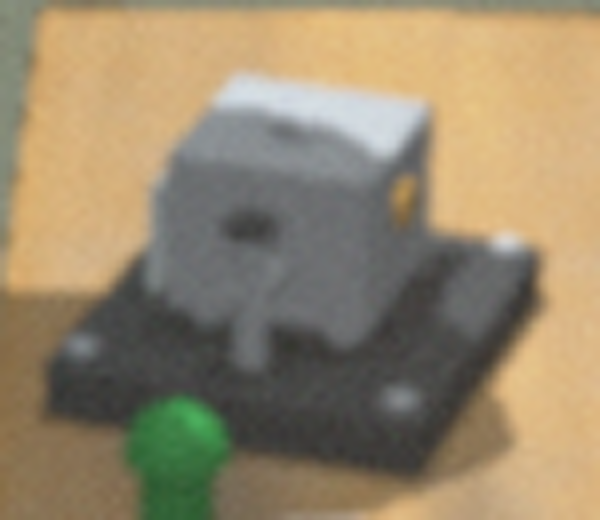

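View pics/c3.png

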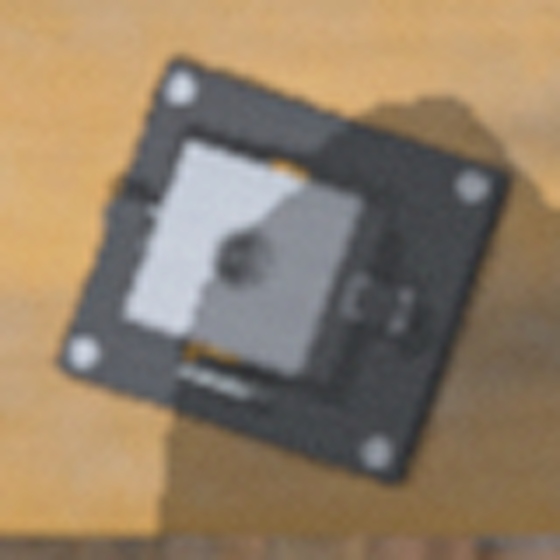

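View pics/c4.png

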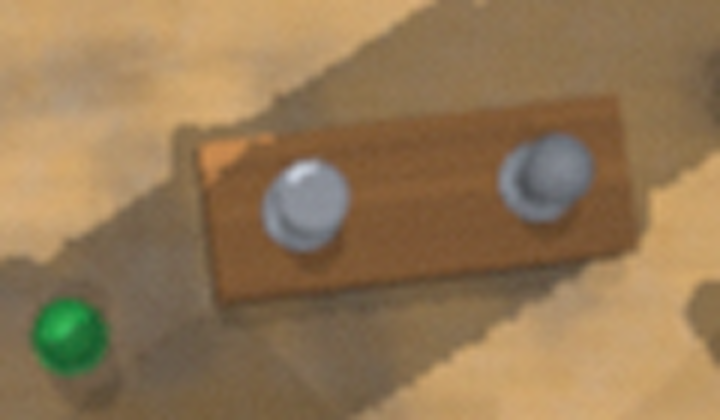

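```bash
cat > h.py <<'E'
from plant import sensors,cams
import cv2,numpy as np
from scipy.optimize import least_squares
def cal(n,cache={}):
    if n not in cache: cache[n]=cams.snapshot(n)
    return cache[n]
def onz(n,uv,z):
    s=cal(n);K,R,t=[np.array(s[k]) for k in("camera_matrix","R","t")]
    d=R.T@np.linalg.inv(K)@[uv[0],uv[1],1];c=-R.T@t
    return c+d*(z-c[2])/d[2]
def proj(n,X):
    s=cal(n);p=np.array(s["camera_matrix"])@(np.array(s["R"])@X+s["t"]);return p[:2]/p[2]
def tri(us,ut):
    f=lambda X:np.r_[proj("side",X)-us,proj("top",X)-ut]
    r=least_squares(f,[.5,-.2,.05]);return r.x,np.abs(r.fun).max()
def cr(x,y,f,ox,oy): return np.array([(x+.5)/f-.5+ox,(y+.5)/f-.5+oy])
E
python3 - <<'E'
from h import *
np.set_printoptions(precision=4,suppress=True)
S=lambda x,y:cr(x,y,5,270,225); T=lambda x,y:cr(x,y,6,300,220)
print("dome tri",tri(S(305,240),T(556,172)))
print("dome onz",onz("side",S(305,240),.091),onz("top",T(556,172),.091))
print("collar onz .049",onz("side",S(301,355),.049),onz("top",T(539,182),.049))
print("flat tri top",tri(S(266,82),T(312,199)), onz("top",T(312,199),.103))
for n,p in dict(a=(198,145),b=(620,97),c=(640,245),d=(218,302)).items(): print("rack",n,onz("top",T(*p),.045))
C=lambda x,y:cr(x,y,7,180,225)
M=lambda x,y:cr(x,y,8,275,170)
print("mouth tri",tri(M(288,130),C(245,260)),onz("top",C(245,260),.071),onz("side",M(288,130),.071))
for p in ((185,138),(365,195),(310,378),(125,320)): print("blk",onz("top",C(*p),.071))
for p in ((240,75),(430,103),(385,182),(182,150)): print("blkS",onz("side",M(*p),.071))
for p in ((175,55),(510,178),(405,482),(58,362)): print("foot",onz("top",C(*p),.018))
for p in ((428,230),(457,250),(435,280),(312,275)): print("green",onz("top",p,.085))
print("wht",onz("top",(283,259),.0),"blk",onz("top",(283,220),.03))
E
```

```text
dome tri (array([ 0.4667, -0.236 ,  0.0946]), np.float64(0.0473345218869099))
dome onz [ 0.467  -0.2303  0.091 ] [ 0.467  -0.2366  0.091 ]
collar onz .049 [ 0.4668 -0.2349  0.049 ] [ 0.4676 -0.2372  0.049 ]
flat tri top (array([ 0.4552, -0.1479,  0.1027]), np.float64(0.1444081541606863)) [ 0.4555 -0.1478  0.103 ]
rack a [ 0.4811 -0.1092  0.045 ]
rack b [ 0.5006 -0.2688  0.045 ]
rack c [ 0.4445 -0.2756  0.045 ]
rack d [ 0.422  -0.1169  0.045 ]
mouth tri (array([0.4342, 0.149 , 0.0731]), np.float64(1.0834870972235535)) [0.4367 0.1496 0.071 ] [0.4318 0.1532 0.071 ]
blk [0.4749 0.1696 0.071 ]
blk [0.4574 0.1128 0.071 ]
blk [0.4    0.1283 0.071 ]
blk [0.4177 0.1863 0.071 ]
blkS [0.4179 0.1905 0.071 ]
blkS [0.4714 0.1729 0.071 ]
blkS [0.4583 0.1201 0.071 ]
blkS [0.4029 0.1389 0.071 ]
foot [0.5085 0.1872 0.018 ]
foot [0.4683 0.0754 0.018 ]
foot [0.3681 0.1074 0.018 ]
foot [0.4066 0.222  0.018 ]
green [ 0.5083 -0.3162  0.085 ]
green [ 0.4649 -0.3786  0.085 ]
green [ 0.3994 -0.3293  0.085 ]
green [ 0.4085 -0.0638  0.085 ]
wht [0.4493 0.0058 0.    ] blk [0.5371 0.0049 0.03  ]
```

```bash
cat >> h.py <<'E'
from scipy.spatial.transform import Rotation as Ro
def to(p,yaw,pr=1):
    o=sensors.get_obs();R=Ro.from_euler('xyz',o["orientation"],degrees=True)
    G=Ro.from_euler('xyz',[180,0,yaw],degrees=True)
    d=R.inv().apply(np.array(p)-o["tool_pos"])*100;w=(R.inv()*G).as_rotvec()
    if pr: print("shift cm",np.round(d,2),"rot",np.round(w,4),"F",np.round(o["force"],2),"op",o["opening"],"t",o["clock"],"pos",np.round(o["tool_pos"],4),np.round(o["orientation"],2))
    return d,w
E
python3 - <<'E'
from h import *
to([.467,-.2365,.17],-82.5)
E
```

```text
shift cm [-33.33  27.1    5.62] rot [ 1.00e-03  6.00e-04 -1.29e+00] F [-0.46 -0.5   0.04] op 0.08765349535306315 t 0.2 pos [ 0.27   -0.6183  0.226 ] [ 1.7994e+02 -1.0000e-02 -1.5641e+02]
```

Emit:
{"method": "move_arm", "body": {
  "commands": [
    [8.7,-4.2,3.4,0.7,0,0,-0.16],
    [8.7,-8.3,6.8,1.4,0,0,-0.32],
    [8.7,-12.5,10.2,2.1,0,0,-0.48],
    [8.7,-16.7,13.5,2.8,0,0,-0.65],
    [8.7,-20.8,16.9,3.5,0,0,-0.81],
    [8.7,-25,20.3,4.2,0,0,-0.97],
    [8.7,-29.2,23.7,4.9,0,0,-1.13],
    [8.7,-33.3,27.1,5.6,0.001,0.0006,-1.29]
  ]
}}

```text
clock: 1.2
tool_pos: [0.4675, -0.2353, 0.1705]
orientation: [-180.0, -0.1, -82.2]
force: [0.6, -0.8, 0.7]
opening: 0.0868
```

```bash
python3 - <<'E'
from h import *
to([.467,-.2365,.053],-82.5)
for n in("side","top"): cv2.imwrite(f"pics/{n}1.png",cal(n)["frame"][:,:,::-1])
to([.467,-.2365,.053],-82.5)
E
```

```text
shift cm [ 0.1   0.07 11.75] rot [-0.0009 -0.0011  0.0055] F [ 0.61 -0.77  0.66] op 0.0867696456134701 t 1.2 pos [ 0.4675 -0.2353  0.1705] [-1.7995e+02 -6.0000e-02 -8.2190e+01]
shift cm [ 0.29  0.19 11.7 ] rot [-0.0003 -0.0005  0.0086] F [0.93 0.18 0.25] op 0.08648670271767103 t 1.3 pos [ 0.4684 -0.2333  0.17  ] [-1.7998e+02 -3.0000e-02 -8.2010e+01]
```

View pics/side1.png

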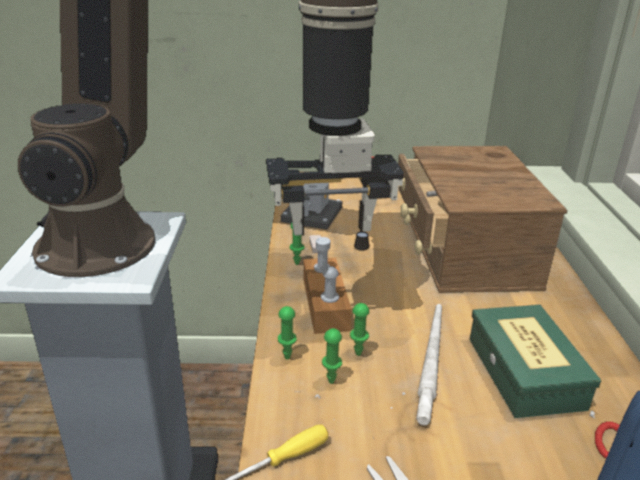

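View pics/top1.png

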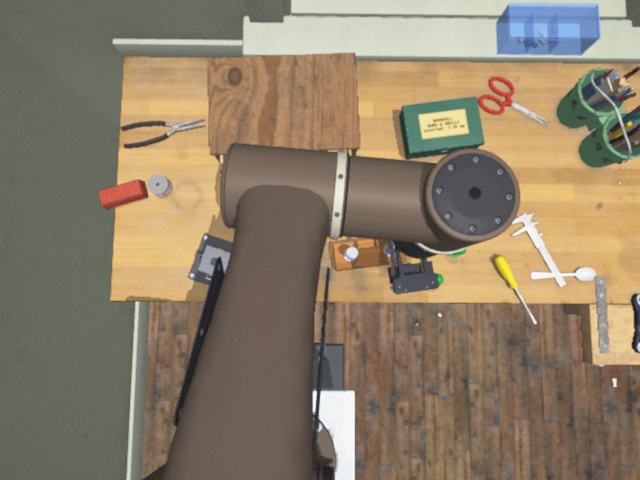

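Emit:
{"method": "move_arm", "body": {
  "commands": [
    [8.7,0,0,1,0,0,0],
    [8.7,0,0,2,0,0,0],
    [8.7,0,0,3,0,0,0],
    [8.7,0,0,3.5,0,0,0],
    [8.7,0,0,4,0,0,0],
    [8.7,0,0,4,0,0,0],
    [8.7,0,0,4,0,0,0],
    [8.7,0,0,4,0,0,0]
  ]
}}

```text
clock: 2.3
tool_pos: [0.4671, -0.2369, 0.1308]
orientation: [-179.9, -0.1, -82.5]
force: [-0.4, -0.1, -0.4]
opening: 0.0869
```

```bash
python3 - <<'E'
from h import *
to([.467,-.2365,.053],-82.5)
E
```

```text
shift cm [-0.05  0.01  7.78] rot [-0.0009 -0.0012  0.0002] F [-0.38 -0.13 -0.44] op 0.08689504833887354 t 2.3 pos [ 0.4671 -0.2369  0.1308] [-1.7995e+02 -7.0000e-02 -8.2490e+01]
```

Emit:
{"method": "move_arm", "body": {
  "commands": [
    [8.7,0,0,2,0,0,0],
    [8.7,0,0,4,0,0,0],
    [8.7,0,0,6,0,0,0],
    [8.7,0,0,7.2,0,0,0],
    [8.7,0,0,7.8,0,0,0],
    [8.7,0,0,7.8,0,0,0],
    [8.7,0,0,7.8,0,0,0],
    [8.7,0,0,7.8,0,0,0]
  ]
}}

```text
clock: 3.3
tool_pos: [0.4673, -0.2371, 0.0531]
orientation: [-179.9, -0.1, -82.5]
force: [0.8, 1.2, -1.1]
opening: 0.0872
```

```bash
python3 - <<'E'
from h import *
to([.467,-.2365,.053],-82.5)
cv2.imwrite(f"pics/side2.png",cv2.resize(cal("side")["frame"][150:350,240:440,::-1],None,fx=3,fy=3))
E
```

```text
shift cm [-0.06  0.02  0.01] rot [-0.0015 -0.0013  0.0002] F [ 0.8   1.2  -1.07] op 0.08718156554351951 t 3.3 pos [ 0.4673 -0.2371  0.0531] [-1.7992e+02 -8.0000e-02 -8.2490e+01]
```

View pics/side2.png

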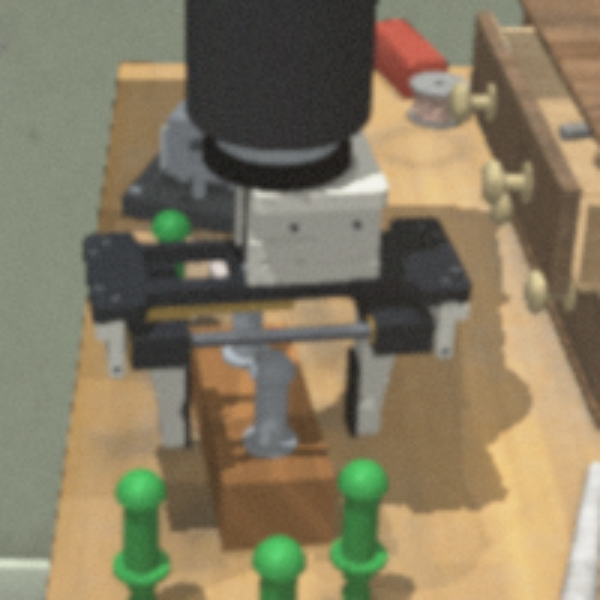

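The domed stake (crop 270,400) stands between the open fingers (crop 172 and 365, 430), with the flat one behind it. Closing.

Emit:
{"method": "move_arm", "body": {
  "commands": [
    [1,0,0,0,0,0,0],
    [1,0,0,0,0,0,0],
    [1,0,0,0,0,0,0],
    [1,0,0,0,0,0,0],
    [1,0,0,0,0,0,0],
    [1,0,0,0,0,0,0],
    [1,0,0,0,0,0,0],
    [1,0,0,0,0,0,0]
  ]
}}

```text
clock: 4.35
tool_pos: [0.4672, -0.2371, 0.0527]
orientation: [-179.9, -0.1, -82.5]
force: [0.9, -0.1, -0.3]
opening: 0.0231
```

```bash
python3 - <<'E'
from h import *
to([.467,-.2365,.053],-82.5)
E
```

```text
shift cm [-0.06  0.02 -0.03] rot [-0.0009 -0.0012  0.0002] F [ 0.93 -0.08 -0.3 ] op 0.02306366865974158 t 4.35 pos [ 0.4672 -0.2371  0.0527] [-1.7995e+02 -7.0000e-02 -8.2490e+01]
```

Opening 23 mm, perhaps still closing; wait half a second within the lift call.

Emit:
{"method": "move_arm", "body": {
  "commands": [
    [1,0,0,0,0,0,0],
    [1,0,0,0,0,0,0],
    [1,0,0,0,0,0,0],
    [1,0,0,0,0,0,0],
    [1,0,0,0,0,0,0],
    [1,0,0,-0.5,0,0,0],
    [1,0,0,-1,0,0,0],
    [1,0,0,-1,0,0,0]
  ]
}}

```text
clock: 5.35
tool_pos: [0.4669, -0.2371, 0.0629]
orientation: [-180.0, -0.1, -82.5]
force: [0.2, -0.2, -3.6]
opening: 0.0229
```

```bash
python3 - <<'E'
from h import *
to([.467,-.2365,.053],-82.5)
to([.467,-.2365,.20],-82.5)
cv2.imwrite(f"pics/side3.png",cv2.resize(cal("side")["frame"][150:350,240:440,::-1],None,fx=3,fy=3))
E
```

```text
shift cm [-0.05 -0.02  0.99] rot [-0.0007 -0.0011 -0.    ] F [ 0.17 -0.19 -3.65] op 0.02294005082965762 t 5.35 pos [ 0.4669 -0.2371  0.0629] [-1.7996e+02 -6.0000e-02 -8.2500e+01]
shift cm [ -0.04  -0.03 -13.71] rot [-0.0007 -0.0011 -0.    ] F [ 0.17 -0.19 -3.65] op 0.02294005082965762 t 5.35 pos [ 0.4669 -0.2371  0.0629] [-1.7996e+02 -6.0000e-02 -8.2500e+01]
```

View pics/side3.png

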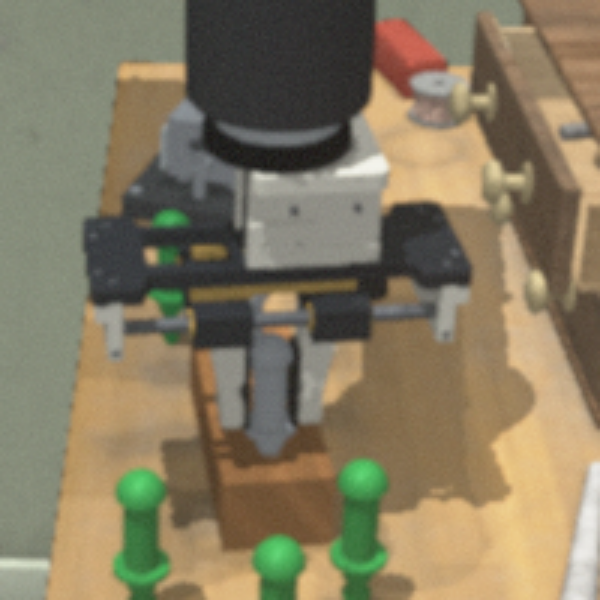

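Emit:
{"method": "move_arm", "body": {
  "commands": [
    [1,0,0,-2,0,0,0],
    [1,0,0,-4,0,0,0],
    [1,0,0,-6,0,0,0],
    [1,0,0,-8,0,0,0],
    [1,0,0,-10,0,0,0],
    [1,0,0,-12,0,0,0],
    [1,0,0,-13.4,0,0,0],
    [1,0,0,-13.7,0,0,0]
  ]
}}

```text
clock: 6.4
tool_pos: [0.4671, -0.2369, 0.2002]
orientation: [-179.9, -0.1, -82.5]
force: [0.3, 0.6, -2.6]
opening: 0.0228
```

```bash
python3 - <<'E'
from h import *
to([.437,.149,.20],-82.5)
s=cal("side")["frame"]; cv2.imwrite("pics/side4r.png",s[:,:,::-1])
cv2.imwrite(f"pics/side4.png",cv2.resize(s[180:280,280:380,::-1],None,fx=6,fy=6,interpolation=2))
E
```

```text
shift cm [-3.866e+01 -2.060e+00 -3.000e-02] rot [-0.0016 -0.0012  0.    ] F [ 0.25  0.64 -2.6 ] op 0.02280006237478181 t 6.4 pos [ 0.4671 -0.2369  0.2002] [-1.7991e+02 -7.0000e-02 -8.2500e+01]
```

View pics/side4.png

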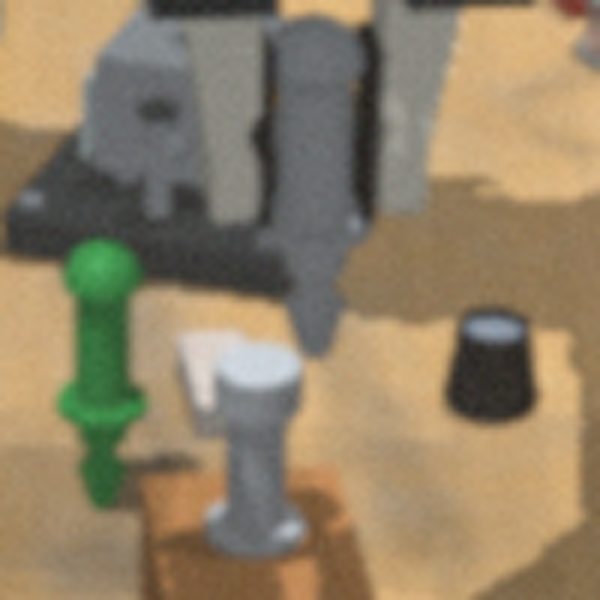

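Emit:
{"method": "move_arm", "body": {
  "commands": [
    [1,-3,-0.2,0,0,0,0],
    [1,-8,-0.4,0,0,0,0],
    [1,-13.5,-0.7,0,0,0,0],
    [1,-19,-1.0,0,0,0,0],
    [1,-24.5,-1.3,0,0,0,0],
    [1,-30,-1.6,0,0,0,0],
    [1,-35,-1.9,0,0,0,0],
    [1,-38.7,-2.1,0,0.001,0.001,0]
  ]
}}

```text
clock: 7.45
tool_pos: [0.4363, 0.1513, 0.1984]
orientation: [-180.0, -0.1, -82.4]
force: [0.4, -1.4, -2.2]
opening: 0.023
```

Emit:
{"method": "move_arm", "body": {
  "commands": [
    [1,0,0,1,0,0,0],
    [1,0,0,2,0,0,0],
    [1,0,0,3,0,0,0],
    [1,0,0,4,0,0,0],
    [1,0,0,4,0,0,0],
    [1,0,0,4,0,0,0],
    [1,0,0,4,0,0,0],
    [1,0,0,4,0,0,0]
  ]
}}

```text
clock: 8.45
tool_pos: [0.4373, 0.1496, 0.1595]
orientation: [-179.9, -0.1, -82.5]
force: [-0.2, -0.1, -2.8]
opening: 0.0231
```

```bash
python3 - <<'E'
from h import *
o=sensors.get_obs()
to([.437,.149,.16],-82.5)
s=cal("side")["frame"]; cv2.imwrite("pics/side5r.png",s[:,:,::-1])
cv2.imwrite(f"pics/side5.png",cv2.resize(s[120:240,260:380,::-1],None,fx=5,fy=5,interpolation=2))
s=cal("top")["frame"]; cv2.imwrite("pics/top5.png",s[:,:,::-1])
for z in(.016,-.044): print(proj("side",o["tool_pos"]+[0,0,z]),proj("top",o["tool_pos"]+[0,0,z]))
print(proj("side",[.437,.149,.071]))
E
```

```text
shift cm [ 0.05  0.04 -0.05] rot [-0.002  -0.0017  0.0001] F [-0.2  -0.12 -2.82] op 0.023052585792096132 t 8.45 pos [0.4373 0.1496 0.1595] [-1.7989e+02 -9.0000e-02 -8.2490e+01]
[313.68511043 141.47622398] [202.32167948 257.45829506]
[313.31516988 167.78049409] [209.71417546 259.84875408]
[312.90895229 186.63142344]
```

View pics/side5.png

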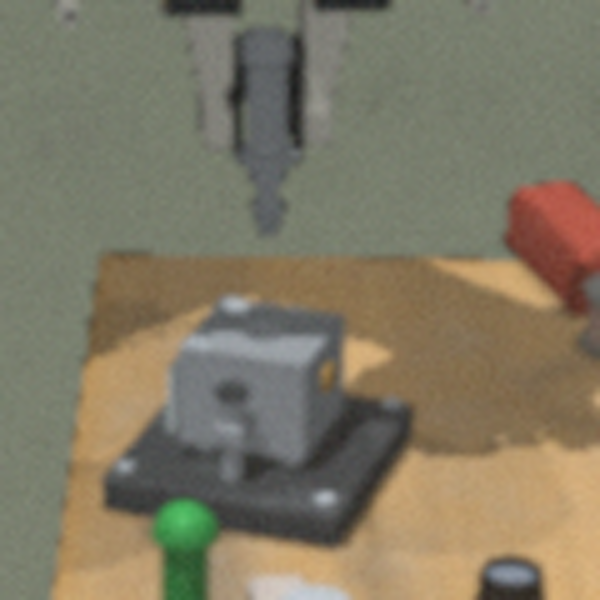

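View pics/top5.png

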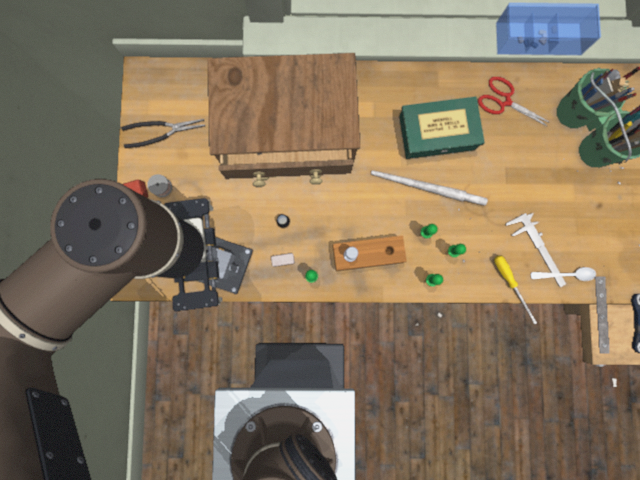

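Emit:
{"method": "move_arm", "body": {
  "commands": [
    [1,0.05,0,1,-0.002,-0.002,0],
    [1,0.05,0,2,-0.002,-0.002,0],
    [1,0.05,0,3,-0.002,-0.002,0],
    [1,0.05,0,4,-0.002,-0.002,0],
    [1,0.05,0,4.6,-0.002,-0.002,0],
    [1,0.05,0,5.2,-0.002,-0.002,0],
    [1,0.05,0,5.2,-0.002,-0.002,0],
    [1,0.05,0,5.2,-0.002,-0.002,0]
  ]
}}

```text
clock: 9.55
tool_pos: [0.4375, 0.149, 0.1074]
orientation: [180.0, 0.0, -82.5]
force: [-0.3, 0.4, -2.3]
opening: 0.023
```

```bash
python3 - <<'E'
from h import *
o=sensors.get_obs()
print(o["moment"]);to([.437,.149,.08],-82.5)
s=cal("side")["frame"]
cv2.imwrite(f"pics/side6.png",cv2.resize(s[130:230,260:380,::-1],None,fx=6,fy=6,interpolation=2))
E
```

```text
[0.0470638  0.0733496  0.02122323]
shift cm [-0.01  0.05  2.74] rot [0.0002 0.0002 0.0002] F [-0.26  0.44 -2.32] op 0.023029308933771874 t 9.55 pos [0.4375 0.149  0.1074] [ 1.7999e+02  1.0000e-02 -8.2490e+01]
```

View pics/side6.png

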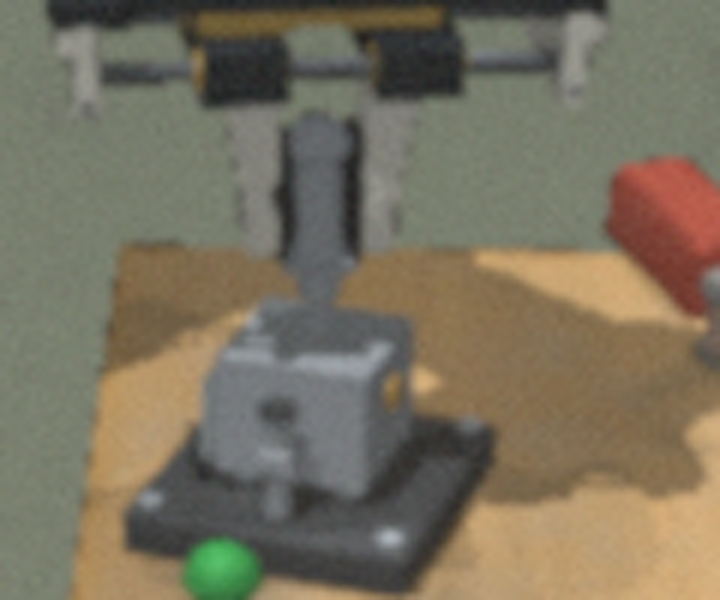

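```bash
python3 - <<'E'
from h import *
s=np.mean([cams.snapshot("side")["frame"].astype(float) for _ in range(5)],0)[150:210,285:345]
s=np.clip((s-50)*2.2,0,255).astype(np.uint8)
cv2.imwrite(f"pics/side7.png",cv2.resize(s[:,:,::-1],None,fx=10,fy=10,interpolation=2))
p=np.array([.4375,.149,0])
for z in (.0834,.071,.0634): print((proj("side",p+[0,0,z])-[285,150]+.5)*10)
E
```

```text
[287.08818636 319.71643925]
[286.35807832 371.34650341]
[285.91392256 402.75526575]
```

View pics/side7.png

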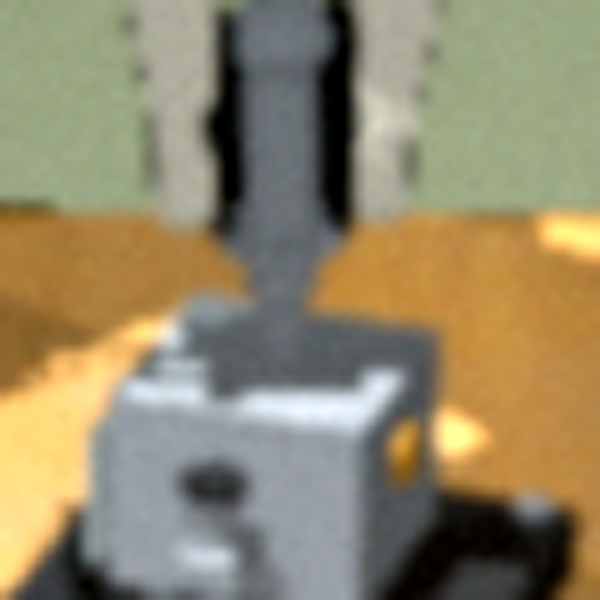

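Emit:
{"method": "move_arm", "body": {
  "commands": [
    [1,0,0,0.1,0,0,0],
    [1,0,0,0.25,0,0,0],
    [1,0,0,0.4,0,0,0],
    [1,0,0,0.55,0,0,0],
    [1,0,0,0.7,0,0,0],
    [1,0,0,0.85,0,0,0],
    [1,0,0,1.0,0,0,0],
    [1,0,0,1.0,0,0,0]
  ]
}}

```text
clock: 10.9
tool_pos: [0.4372, 0.1488, 0.097]
orientation: [180.0, -0.0, -82.5]
force: [-0.2, -0.0, -2.7]
opening: 0.0229
```

Emit:
{"method": "move_arm", "body": {
  "commands": [
    [1,0,0,0.1,0,0,0],
    [1,0,0,0.2,0,0,0],
    [1,0,0,0.3,0,0,0],
    [1,0,0,0.4,0,0,0],
    [1,0,0,0.5,0,0,0],
    [1,0,0,0.6,0,0,0],
    [1,0,0,0.7,0,0,0],
    [1,0,0,0.8,0,0,0]
  ]
}}

```text
clock: 11.9
tool_pos: [0.4375, 0.1489, 0.0894]
orientation: [180.0, 0.0, -82.5]
force: [-2.4, 0.2, 1.7]
opening: 0.0227
```

Emit:
{"method": "move_arm", "body": {
  "commands": [
    [1,0,0.03,0.1,0,0,0],
    [1,0,0.03,0.2,0,0,0],
    [1,0,0.03,0.3,0,0,0],
    [1,0,0.03,0.4,0,0,0],
    [1,0,0.03,0.5,0,0,0],
    [1,0,0.03,0.6,0,0,0],
    [1,0,0.03,0.7,0,0,0],
    [1,0,0.03,0.7,0,0,0]
  ]
}}

```text
clock: 12.9
tool_pos: [0.4369, 0.1489, 0.0818]
orientation: [180.0, 0.0, -82.5]
force: [-0.0, 0.6, -4.1]
opening: 0.0227
```

Emit:
{"method": "move_arm", "body": {
  "commands": [
    [1,0,0,0.1,0,0,0],
    [1,0,0,0.2,0,0,0],
    [1,0,0,0.3,0,0,0],
    [1,0,0,0.3,0,0,0],
    [1,0,0,0.3,0,0,0],
    [1,0,0,0.3,0,0,0],
    [1,0,0,0.3,0,0,0],
    [1,0,0,0.3,0,0,0]
  ]
}}

```text
clock: 13.9
tool_pos: [0.4369, 0.1488, 0.0791]
orientation: [180.0, 0.0, -82.5]
force: [-0.3, 3.0, -9.3]
opening: 0.0229
```

```bash
python3 - <<'E'
from h import *
to([.437,.149,.079],-82.5)
s=np.mean([cams.snapshot("side")["frame"].astype(float) for _ in range(3)],0)[150:210,285:345]
s=np.clip((s-50)*2.2,0,255).astype(np.uint8)
cv2.imwrite(f"pics/side8.png",cv2.resize(s[:,:,::-1],None,fx=10,fy=10,interpolation=2))
E
```

```text
shift cm [-0.02 -0.01  0.01] rot [0.0007 0.     0.0001] F [-0.34  2.97 -9.33] op 0.022922964166800057 t 13.9 pos [0.4369 0.1488 0.0791] [179.96   0.   -82.5 ]
```

View pics/side8.png

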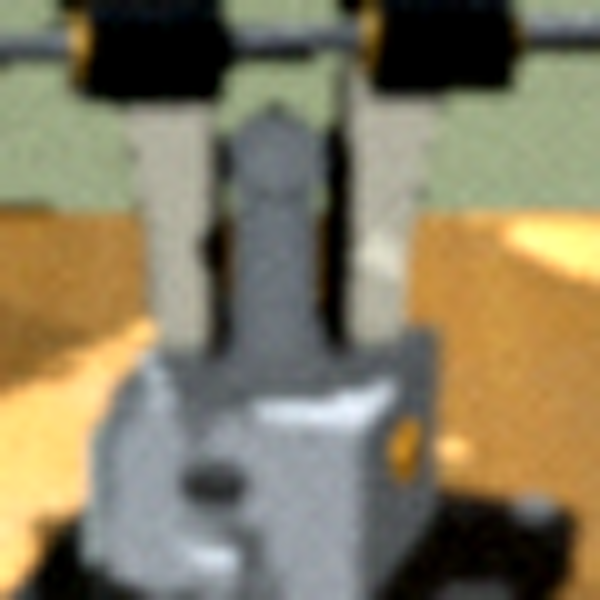

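Emit:
{"method": "move_arm", "body": {
  "commands": [
    [1,0,0,0.05,0,0,0],
    [1,0,0,0.1,0,0,0],
    [1,0,0,0.15,0,0,0],
    [1,0,0,0.2,0,0,0],
    [1,0,0,0.2,0,0,0],
    [1,0,0,0.2,0,0,0],
    [1,0,0,0.2,0,0,0],
    [1,0,0,0.2,0,0,0]
  ]
}}

```text
clock: 15.05
tool_pos: [0.4376, 0.1493, 0.0777]
orientation: [-180.0, 0.0, -82.5]
force: [-1.8, 3.3, 5.7]
opening: 0.023
```

Emit:
{"method": "move_arm", "body": {
  "commands": [
    [1,0,0,0.05,0,0,0],
    [1,0,0,0.05,0,0,0],
    [1,0,0,0.05,0,0,0],
    [1,0,0,0.05,0,0,0],
    [1,0,0,0.05,0,0,0],
    [1,0,0,0.05,0,0,0],
    [1,0,0,0.05,0,0,0],
    [1,0,0,0.05,0,0,0]
  ]
}}

```text
clock: 16.05
tool_pos: [0.4378, 0.1494, 0.0775]
orientation: [-179.9, 0.0, -82.5]
force: [-2.6, 3.3, 7.9]
opening: 0.0228
```

```bash
python3 - <<'E'
from h import *
to([.437,.149,.079],-82.5)
s=np.mean([cams.snapshot("side")["frame"].astype(float) for _ in range(4)],0)[140:210,285:345]
s=np.clip((s-50)*2.2,0,255).astype(np.uint8)
cv2.imwrite(f"pics/side9.png",cv2.resize(s[:,:,::-1],None,fx=8,fy=8,interpolation=2))
to([.437,.149,.079],-82.5)
p=np.array([.437,.149,0])
for z in (.106,.13,.117): print(z,(proj("side",p+[0,0,z])-[285,140]+.5)*8)
E
```

```text
shift cm [ 0.03  0.08 -0.15] rot [-0.0012  0.0008  0.0006] F [-2.56  3.26  7.95] op 0.022758625200526916 t 16.05 pos [0.4378 0.1494 0.0775] [-1.7993e+02  4.0000e-02 -8.2460e+01]
shift cm [ 0.03  0.08 -0.15] rot [-0.0012  0.0008  0.0007] F [-2.99  3.34  7.89] op 0.0229064677395626 t 16.25 pos [0.4378 0.1494 0.0775] [-1.7993e+02  4.0000e-02 -8.2460e+01]
0.106 [228.91032982 259.47034918]
0.13 [230.05931121 177.02848898]
0.117 [229.43434733 221.87097784]
```

View pics/side9.png

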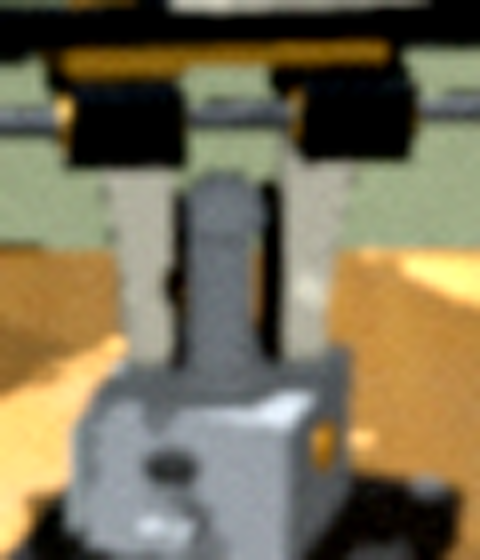

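Emit:
{"method": "move_arm", "body": {
  "commands": [
    [1,0,0,0.05,0,0,0],
    [1,0,0,0.1,0,0,0],
    [1,0,0,0.1,0,0,0],
    [1,0,0,0.1,0,0,0],
    [1,0,0,0.1,0,0,0],
    [1,0,0,0.1,0,0,0],
    [1,0,0,0.1,0,0,0],
    [1,0,0,0.1,0,0,0]
  ]
}}

```text
clock: 17.3
tool_pos: [0.4382, 0.1497, 0.077]
orientation: [-179.9, 0.1, -82.4]
force: [-3.7, 3.0, 13.2]
opening: 0.0228
```

Emit:
{"method": "move_arm", "body": {
  "commands": [
    [1,0,0,-0.05,0,0,0],
    [1,0,0,-0.1,0,0,0],
    [1,0,0,-0.15,0,0,0],
    [1,0,0,-0.2,0,0,0],
    [1,0,0,-0.2,0,0,0],
    [1,0,0,-0.2,0,0,0],
    [1,0,0,-0.2,0,0,0],
    [1,0,0,-0.2,0,0,0]
  ]
}}

```text
clock: 18.3
tool_pos: [0.4374, 0.1491, 0.0779]
orientation: [-180.0, 0.0, -82.5]
force: [1.9, 3.4, 4.3]
opening: 0.0229
```

Emit:
{"method": "move_arm", "body": {
  "commands": [
    [1,0,0,-0.05,0,0,0],
    [1,0,0,-0.1,0,0,0],
    [1,0,0,-0.15,0,0,0],
    [1,0,0,-0.2,0,0,0],
    [1,0,0,-0.25,0,0,0],
    [1,0,0,-0.25,0,0,0],
    [1,0,0,-0.25,0,0,0],
    [1,0,0,-0.25,0,0,0]
  ]
}}

```text
clock: 19.3
tool_pos: [0.4364, 0.1484, 0.0791]
orientation: [179.9, -0.0, -82.5]
force: [5.5, 4.7, -8.0]
opening: 0.0229
```

Emit:
{"method": "move_arm", "body": {
  "commands": [
    [1,-0.02,-0.02,-0.03,0,0,0],
    [1,-0.03,-0.03,-0.06,0,0,0],
    [1,-0.03,-0.03,-0.09,0,0,0],
    [1,-0.03,-0.03,-0.09,0,0,0],
    [1,-0.03,-0.03,-0.09,0,0,0],
    [1,-0.03,-0.03,-0.09,0,0,0],
    [1,-0.03,-0.03,-0.09,0,0,0],
    [1,-0.03,-0.03,-0.09,0,0,0]
  ]
}}

```text
clock: 20.3
tool_pos: [0.4361, 0.1484, 0.0795]
orientation: [179.8, -0.1, -82.5]
force: [5.2, 3.2, -13.5]
opening: 0.0229
```

```bash
python3 - <<'E'
from h import *
for _ in range(3):
    to([.437,.149,.079],-82.5); cams.snapshot("side")
E
```

```text
shift cm [-0.05 -0.1   0.05] rot [ 0.0032 -0.001  -0.0008] F [  5.24   3.24 -13.52] op 0.022901881809661222 t 20.3 pos [0.4361 0.1484 0.0795] [ 1.7981e+02 -6.0000e-02 -8.2550e+01]
shift cm [-0.05 -0.1   0.05] rot [ 0.0032 -0.001  -0.0009] F [  5.27   4.19 -13.82] op 0.02280602493483809 t 20.35 pos [0.4361 0.1484 0.0795] [ 1.7982e+02 -6.0000e-02 -8.2550e+01]
shift cm [-0.05 -0.1   0.05] rot [ 0.0033 -0.001  -0.0008] F [  5.72   3.38 -12.07] op 0.022442876520164624 t 20.4 pos [0.4361 0.1484 0.0795] [ 1.7981e+02 -6.0000e-02 -8.2550e+01]
```

Emit:
{"method": "move_arm", "body": {
  "commands": [
    [1,0,0,-0.03,0,0,0],
    [1,0,0,-0.03,0,0,0],
    [1,0,0,-0.03,0,0,0],
    [1,0,0,-0.03,0,0,0],
    [1,0,0,-0.03,0,0,0],
    [1,0,0,-0.03,0,0,0],
    [1,0,0,-0.03,0,0,0],
    [1,0,0,-0.03,0,0,0]
  ]
}}

```text
clock: 21.45
tool_pos: [0.436, 0.1484, 0.0797]
orientation: [179.8, -0.1, -82.5]
force: [6.0, 3.5, -13.6]
opening: 0.0229
```

```bash
python3 - <<'E'
from h import *
F=[]
for _ in range(6):
    F.append(sensors.get_obs()["force"]); s=cams.snapshot("side")["frame"]
print(np.round(F,1))
to([.437,.149,.079],-82.5)
s=np.clip((s[140:210,285:345]-50.)*2.2,0,255).astype(np.uint8)
cv2.imwrite(f"pics/side10.png",cv2.resize(s[:,:,::-1],None,fx=8,fy=8,interpolation=2))
E
```

```text
[[  6.    3.5 -13.6]
 [  5.6   4.8 -14.4]
 [  5.3   4.5 -14.5]
 [  4.8   3.6 -15.1]
 [  5.7   4.2 -14.8]
 [  5.1   4.7 -13.8]]
shift cm [-0.05 -0.11  0.07] rot [ 0.0034 -0.001  -0.001 ] F [  5.79   3.88 -13.96] op 0.022975297821081337 t 21.75 pos [0.436  0.1483 0.0797] [ 1.798e+02 -6.000e-02 -8.255e+01]
```

View pics/side10.png

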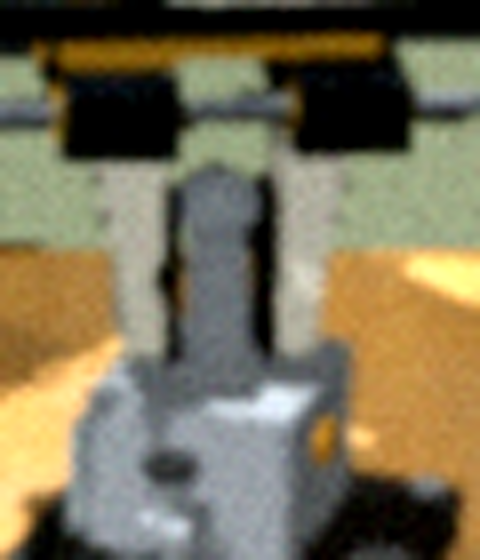

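```bash
python3 - <<'E'
from h import *
F=[];im=[]
for _ in range(6):
    F.append(sensors.get_obs()["force"]); im.append(cams.snapshot("side")["frame"].astype(float))
s=np.mean(im,0)[140:210,285:345]
s=np.clip((s-50)*2.2,0,255).astype(np.uint8)
b=cv2.resize(s[:,:,::-1],None,fx=8,fy=8,interpolation=2);cv2.imwrite("pics/side11.png",b)
a=cv2.imread("pics/side9.png")
g=lambda q:np.float32(cv2.cvtColor(q,6))
for n,(y0,y1,x0,x1) in dict(head=(150,260,185,275),ballhole=(440,500,130,210),brass=(410,480,295,350),fing=(100,170,60,420)).items():
    r=cv2.matchTemplate(g(b),g(a)[y0:y1,x0:x1],cv2.TM_CCOEFF_NORMED);_,v,_,l=cv2.minMaxLoc(r)
    print(n,"dx,dy px",(l[0]-x0)/8,(l[1]-y0)/8,round(v,3))
print(np.round(np.mean(F,0),1)); to([.437,.149,.079],-82.5)
E
```

```text
head dx,dy px -1.125 -0.625 0.944
ballhole dx,dy px -0.125 -0.125 0.989
brass dx,dy px 0.0 -0.625 0.96
fing dx,dy px -0.625 -0.875 0.976
[  5.6   3.9 -14.5]
shift cm [-0.05 -0.11  0.07] rot [ 0.0034 -0.001  -0.0009] F [  5.66   3.37 -14.21] op 0.022830787338996215 t 22.05 pos [0.436  0.1483 0.0797] [ 1.798e+02 -6.000e-02 -8.255e+01]
```

Emit:
{"method": "move_arm", "body": {
  "commands": [
    [1,0,0,0,0,0,0],
    [1,0,0,0,0,0,0],
    [1,0,0,0,0,0,0],
    [1,0,0,0,0,0,0],
    [1,0,0,0,0,0,0],
    [1,0,0,0,0,0,0],
    [1,0,0,0,0,0,0],
    [1,0,0,0,0,0,0]
  ]
}}

```text
clock: 23.05
tool_pos: [0.436, 0.1484, 0.0797]
orientation: [179.8, -0.1, -82.6]
force: [5.4, 3.8, -14.4]
opening: 0.023
```

Emit:
{"method": "move_arm", "body": {
  "commands": [
    [1,0,0,0,0,0,0],
    [1,0,0,0,0,0,0],
    [1,0,0,0,0,0,0],
    [1,0,0,0,0,0,0],
    [1,0,0,0,0,0,0],
    [1,0,0,0,0,0,0],
    [1,0,0,0,0,0,0],
    [1,0,0,0,0,0,0]
  ]
}}

```text
clock: 24.05
tool_pos: [0.436, 0.1483, 0.0797]
orientation: [179.8, -0.1, -82.6]
force: [6.4, 3.7, -14.4]
opening: 0.0227
```

Emit:
{"method": "move_arm", "body": {
  "commands": [
    [1,0,0,0.05,0,0,0],
    [1,0,0,0.1,0,0,0],
    [1,0,0,0.15,0,0,0],
    [1,0,0,0.2,0,0,0],
    [1,0,0,0.25,0,0,0],
    [1,0,0,0.3,0,0,0],
    [1,0,0,0.35,0,0,0],
    [1,0,0,0.35,0,0,0]
  ]
}}

```text
clock: 25.05
tool_pos: [0.4372, 0.1491, 0.0781]
orientation: [180.0, -0.0, -82.5]
force: [0.2, 2.4, 1.0]
opening: 0.0226
```

Seated, with slight push. Open in place.

Emit:
{"method": "move_arm", "body": {
  "commands": [
    [8.7,0,0,0,0,0,0],
    [8.7,0,0,0,0,0,0],
    [8.7,0,0,0,0,0,0],
    [8.7,0,0,0,0,0,0],
    [8.7,0,0,0,0,0,0],
    [8.7,0,0,0,0,0,0],
    [8.7,0,0,0,0,0,0],
    [8.7,0,0,0,0,0,0]
  ]
}}

```text
clock: 26.05
tool_pos: [0.4373, 0.1492, 0.0779]
orientation: [180.0, 0.0, -82.5]
force: [-0.2, -0.7, 0.1]
opening: 0.0867
```

```bash
python3 - <<'E'
from h import *
to([.437,.149,.20],-82.5)
s=np.mean([cams.snapshot("side")["frame"].astype(float) for _ in range(4)],0)[140:210,285:345]
s=np.clip((s-50)*2.2,0,255).astype(np.uint8)
cv2.imwrite("pics/side12.png",cv2.resize(s[:,:,::-1],None,fx=8,fy=8,interpolation=2))
E
```

```text
shift cm [ 1.000e-02  4.000e-02 -1.221e+01] rot [0.0006 0.     0.0001] F [-0.24 -0.71  0.05] op 0.08671454767442102 t 26.05 pos [0.4373 0.1492 0.0779] [179.97   0.   -82.49]
```

View pics/side12.png

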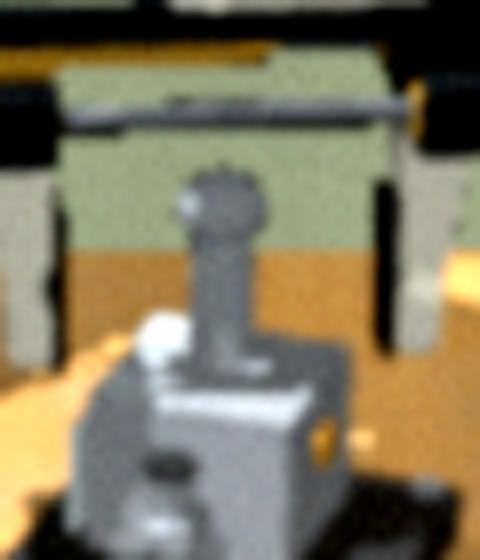

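Emit:
{"method": "move_arm", "body": {
  "commands": [
    [8.7,0,0,-1,0,0,0],
    [8.7,0,0,-3,0,0,0],
    [8.7,0,0,-5,0,0,0],
    [8.7,0,0,-7,0,0,0],
    [8.7,0,0,-9,0,0,0],
    [8.7,0,0,-11,0,0,0],
    [8.7,0,0,-12,0,0,0],
    [8.7,0,0,-12,0,0,0]
  ]
}}

```text
clock: 27.25
tool_pos: [0.4376, 0.1494, 0.1986]
orientation: [-180.0, 0.1, -82.5]
force: [0.3, 0.0, 0.7]
opening: 0.0869
```

Emit:
{"method": "move_arm", "body": {
  "commands": [
    [8.7,5,0,0,0,0,0],
    [8.7,10,0,0,0,0,0],
    [8.7,15,0,0,0,0,0],
    [8.7,20,0,0,0,0,0],
    [8.7,23,0,0,0,0,0],
    [8.7,25,0,0,0,0,0],
    [8.7,25,0,0,0,0,0],
    [8.7,25,0,0,0,0,0]
  ]
}}

```text
clock: 28.25
tool_pos: [0.4696, -0.0985, 0.1973]
orientation: [179.9, 0.0, -82.5]
force: [-0.4, 0.6, 1.0]
opening: 0.087
```

```bash
python3 - <<'E'
from h import *
to([.437,.149,.20],-82.5)
s=cv2.resize(cal("side")["frame"][130:210,275:365,::-1],None,fx=8,fy=8,interpolation=2)[:560]
t=cv2.resize(cal("top")["frame"][215:305,180:420,::-1],None,fx=3.3,fy=3.3,interpolation=2)
cv2.imwrite("pics/s13.png",s);cv2.imwrite("pics/t13.png",t)
for z in(.071,.13):print((proj("side",[.437,.149,z])-[275,130]+.5)*8)
E
```

```text
shift cm [-2.496e+01  1.000e-02 -2.700e-01] rot [ 0.0017  0.0001 -0.0003] F [-0.35  0.63  0.97] op 0.08699584968225928 t 28.25 pos [ 0.4696 -0.0985  0.1973] [ 1.799e+02  1.000e-02 -8.252e+01]
[307.27161832 457.05138753]
[310.05931121 257.02848898]
```

View pics/s13.png

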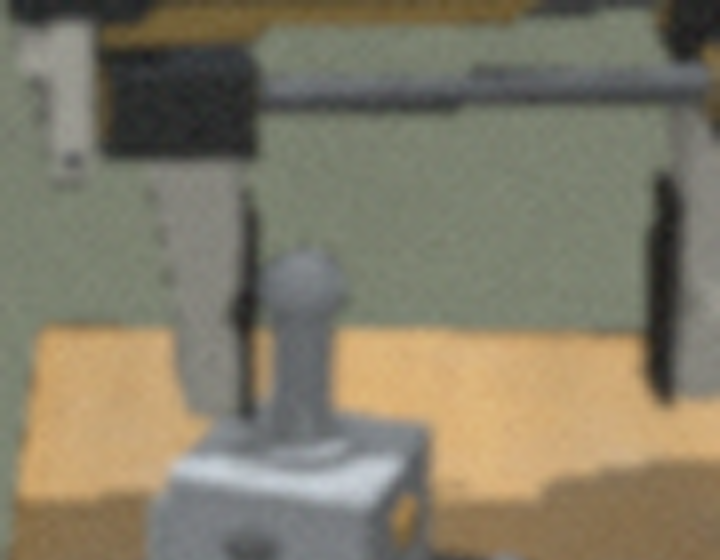

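View pics/t13.png

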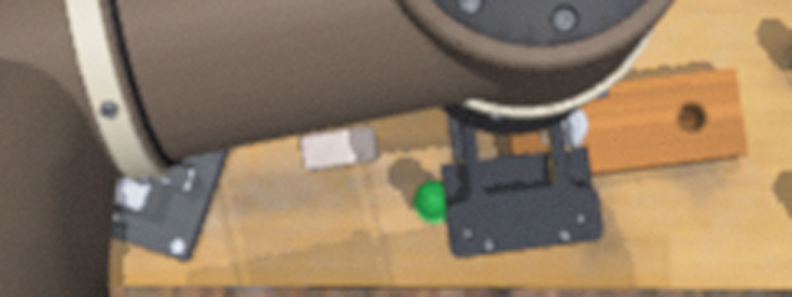

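Emit:
{"method": "move_arm", "body": {
  "commands": [
    [8.7,0,0,-1,0,0,0],
    [8.7,0,0,-1,0,0,0],
    [8.7,0,0,-1,0,0,0],
    [8.7,0,0,-1,0,0,0],
    [8.7,0,0,-1,0,0,0],
    [8.7,0,0,-1,0,0,0],
    [8.7,0,0,-1,0,0,0],
    [8.7,0,0,-1,0,0,0]
  ]
}}

```text
clock: 29.35
tool_pos: [0.47, -0.0987, 0.2079]
orientation: [180.0, 0.0, -82.5]
force: [-0.1, 0.1, -0.3]
opening: 0.0873
```

```bash
python3 -c "
from plant import job
print(job.close_job())"
```

```text
the job is handed in; nothing more can be done
None
```

I took the domed stake out of the rack and pressed it into the socket until it snapped in. I then pushed it down onto its collar with about 16 N. Without letting go, I pulled it straight up with about 11.7 N for about 2.5 s, after a second or so at 10–11 N. I let it back down, opened the gripper, backed off and handed the job in at 29.35 s; no verdict was given.

**Checks that agree**
- **Retention:** The pull force stayed steady. Between pushing and pulling, the stake's head and the socket block's side moved up by the same 0.6 pixels, so the stake did not draw out.
- **Final seating:** The last side picture shows the stake upright with its collar on the socket face. Its dome top is within about 1 pixel of where it should be when home (about 2 mm, so this alone can't confirm the 1.5 mm limit). The force had returned to about 0 N.

**Disagreements and gaps**
- **Side forces:** About 6 N acted sideways during the pull, with a slight tilt of the stake. This was gone after release.
- **Finger opening:** It read 23 mm on the 18 mm stem, but the pictures show the pads on the stem.
- **Camera offset:** The two cameras differed by about 6 mm in y at both the stake and the socket. The distance between the two agreed.
- **Gauge:** I did not read it directly. I took the pull from the felt force, less the weight of the hanging stake.
- **Flat-headed stake:** I did not touch it. The arm partly hid it in the last picture, but its head still shows over the rack.

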